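# Roll the steel roller home into its seat with a push block

### The arm

A 6-joint arm with a two-finger parallel gripper is mounted at the origin on a cart in front of the work surface, level with it; the furniture and walls round the work are solid. World frame = base frame: x ahead of the robot, y to its left, z up, the work surface at z = 0. Lengths are in m, angles in degrees, forces in N, time in s.
With the tool pointing down it reaches from about 0.4 to 0.825 m from the base axis. Payload 7 kg.
Tool frame: the origin (TCP) lies midway between the tips of the shut fingers; the grasp point (between the pads) lies r.grip_depth behind it (r.grip_depth is the distance from the TCP to the grasp point, in m); z points along the fingers, y is the line along which they close (so a half turn about z gives the same grasp; the last joint's range is limited). The gripper opens to 88 mm and grips with 3 to 60 N. Pads are 19 mm wide; open, the fingers measure 130 mm over their backs; the gripper's body (78 mm by 193 mm) begins 47 mm behind the grasp point.
Start: joints at [-58.092, 20.546, 0.682, 0, -70.136, -16.507], TCP at [0.179, -0.651, 0.227] pointing down, gripper open.
Joint ranges: [-176.03, 176.03], [-82.01, 121.73], [-58.28, 71.71], [-173.87, 95.51], [-174.79, -0.11], [-173.66, 173.66]. Speed limits (degrees/s): [136.94, 136.94, 172.46, 180, 180, 180].

### API

Orientations are given as [roll, pitch, yaw] about the fixed x, y, z axes, in that order (R = Rz(yaw) Ry(pitch) Rx(roll)).
In Python, from plant import r, eyes gives the robot as it stands (r), with the cameras (eyes).
- The arm moves only by the shell command python3 drive.py 'ROWS' [OPENING] [FORCE]. ROWS is a JSON list of rows, 1 to 12 of them, each written [[dx, dy, dz], [rx, ry, rz]]: dx, dy, dz in m, then a rotation vector rx, ry, rz in degrees; each row is the pose to reach, as a shift and turn from the pose commanded when the command began, along the tool's axes at that moment; what a row does not reach only later rows make up. A row lasts 1/12 s, in which the tool goes at most 0.0417 m and 7.16 degrees, less where a joint would pass 70% of its speed; a pose out of reach is approached as far as the arm can. OPENING is the finger opening in m, set as the command begins (- or left out keeps the last). The fingers move at their own pace and stop on an object; FORCE is the grip in N (left out, the last holds). Time passes only in rows, so rows that do not move let the fingers close. It prints the time, the measured TCP pose, the force, the opening and the grip force at its end. Input that does not fit is refused with a message, and nothing moves.
- r.get_state(): the state, without advancing time (a new reading comes with each control period).
- eyes.capture(name): name is "side" or "top"; returns a dict with "frame" (480x640x3 uint8, red, green, blue), "z_map" (480x640 float32, m along the optical axis (not along the pixel's ray), 0 where there is no reading), "fx", "fy", "cx", "cy" (pixels), "cam_to_world" (4x4, takes a point from camera to world coordinates). Camera axes: x right, y down, z forward; pixel columns grow to the right and rows downward; lengths in m; the calibration is good to about 2 mm. A picture is of the moment at which its call begins.
- r.close_job(): hands the job in; it is judged then, once.
The state is a dict: "time_s": time; "joints": joint angles; "qd": joint speeds; "joint_torque": joint torques, N m; "tcp_pos": TCP position; "eef_rot": TCP orientation; "contact_force": force on the tool from outside, world axes, zero at the start; "moment": the same for the moment, N m; "gripper_width": finger opening in m; "gripper_force": force on a finger pad.
Only numpy, scipy, OpenCV 4.12 (cv2) and the standard library are available. Lean on these libraries where they do the work, as an engineer would, in place of code of your own. Each camera call takes 0.05 s, during which the arm holds its last target. There are 200 camera calls.

### The job

Pick up the short, square-section wooden offcut and use it as a paddle: with its end, gently push the steel roller along the wooden track so that it rolls along and drops into the seat in front of the end stop. Do not touch the roller with the gripper or lift it, and leave the flat offcut where it lies. Then set the block down flat on the bench, clear of the track, and let go.

Things in the scene. Friction and masses are not known exactly. Their poses are not given: they have to be found in the camera images.
- push_block: Short square-section wooden offcut, 45 x 70 x 45 mm (x, y, z), loose on the bench: the paddle. Origin: centre of its underside; y is its 70 mm length, grip across its 45 mm x. Hold it lengthwise along the track, a 45 x 45 mm end to the roller. With fingertips 9 mm or more above its underside and the underside 4 mm above the track floor, the fingers clear the rails.
- roller: Bare steel cylinder, 30 mm diameter, 90 mm long, about 0.3 kg, lying across the track and free to roll. Origin: its centre; y is its axis of rotation (the body turns about it as it rolls). It starts 140 to 215 mm before the seat. Once its centre passes the step it drops in and stays, with 5 mm of play each way. A block end face pushed to x = -15 mm of the seat brings it home.
- seat (a point): Centre of the seated roller, 25 mm above the bench. +x along the track to the end stop, z up. Wooden track, fixed, level, x -318 (open end) to +32 mm, 126 mm wide; floor 16 mm above the bench; 94 mm lane between rails 16 mm thick, 10 mm above the floor. Seat: pocket 6 mm below the floor, from a step at x = -17 mm to the stop face at x = +20 mm; stop top 38 mm above the bench.
- flat_offcut: Bystander: a loose flat wooden offcut, 60 x 120 x 22 mm, origin at the centre of its underside, length along its own y. It may have changed places with the push block. Leave it alone.

How it is judged:
By the outcome, as a careful person would: the job done as asked, in the order asked, and still so for the second after the job is handed in, with the robot touching nothing.
It also fails if it takes over 51 s, if anything falls off the work surface, if the arm or the gripper's body presses on something with over 40 N, if the wrist force passes 120 N, or if a joint passes its speed limit or range.

## Working session

There is one attempt and no reset: what is moved stays moved. The work goes in short steps, Python scripts to look and compute and a shell command to move; the robot and the scene stay as the last step left them, time stands still between calls to the robot, and variables do not carry over. Pictures are saved under pics/ and viewed, at most 10 in all, crops included, and the job is handed in when it is done.

```bash
ls; mkdir -p pics; python3 - <<'E'
from plant import r, eyes
import cv2,numpy as np
s=r.get_state();print(s,r.grip_depth)
for n in("top","side"):
    c=eyes.capture(n);cv2.imwrite(f"pics/{n}0.png",c["frame"][:,:,::-1]);np.savez(f"{n}0.npz",**c)
    print(n,c["fx"],c["cx"],c["cy"],c["cam_to_world"].round(4).tolist())
E
```

```text
drive.py
pics
plant.py
{'time_s': 0.0, 'joints': array([-5.80926826e+01,  2.05926010e+01,  6.33433835e-01, -2.17093310e-02,
       -7.01342337e+01, -1.65062011e+01]), 'qd': array([-0.08997735, -0.15337419, -0.01629868, -0.04990246,  0.00680089,
        0.01553426]), 'joint_torque': array([-5.86418191e-04, -5.82717741e+01,  2.93056029e+01,  6.99729234e+00,
        6.87827225e-03, -1.08739914e-04]), 'tcp_pos': array([ 0.17911025, -0.65029765,  0.22560193]), 'eef_rot': array([ 1.79904649e+02, -6.97286931e-03, -1.64606272e+02]), 'contact_force': array([0.43181902, 0.41554839, 0.05651369]), 'moment': array([ 0.01076284,  0.01152586, -0.02350449]), 'gripper_force': 0.0, 'gripper_width': 0.08750481644945497} 0.0188
top 538.903878473482 328.65203848369606 224.95767898002273 [[-0.0131, -0.9949, 0.1004, 0.3967], [-0.9995, 0.0159, 0.0271, -0.0184], [-0.0286, -0.1, -0.9946, 1.1323], [0.0, 0.0, 0.0, 1.0]]
side 434.8049653466517 318.5006335676773 245.96251378787196 [[-0.8721, -0.1931, 0.4496, 0.1169], [-0.4892, 0.3233, -0.8101, 0.6801], [0.0111, -0.9264, -0.3764, 0.3809], [0.0, 0.0, 0.0, 1.0]]
```

View pics/top0.png

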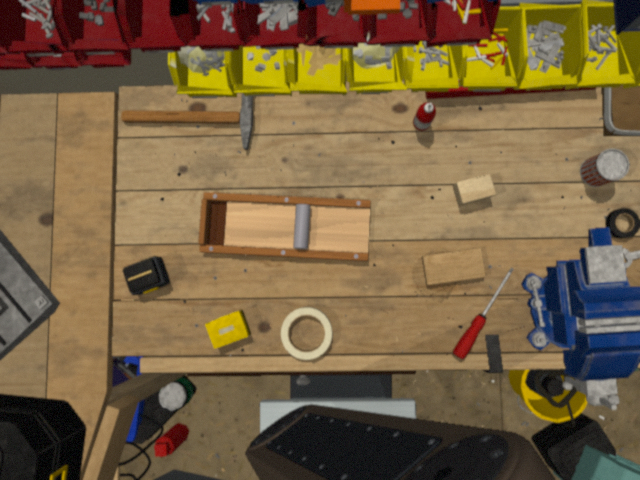

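View pics/side0.png

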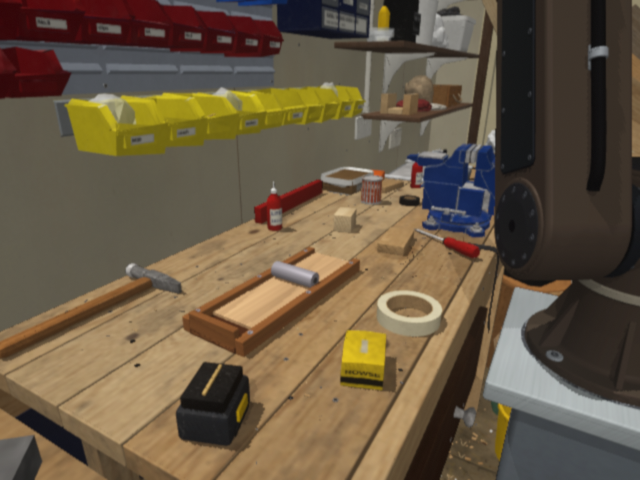

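The top view shows the track from (202,225), the stop end, to (370,230), the open end. The roller is at (303,227), the square block at (475,189) and the flat offcut at (454,267). Next I measure them with the depth map.

```bash
cat > h.py <<'E'
import numpy as np,cv2
def world(c):
    v,u=np.mgrid[:480,:640];z=c["z_map"]
    P=np.stack([(u-c["cx"])/c["fx"]*z,(v-c["cy"])/c["fy"]*z,z,np.ones_like(z)],-1)
    return (P@np.asarray(c["cam_to_world"]).T)[...,:3]
def ray(c,u,v,h):
    T=np.asarray(c["cam_to_world"]);d=T[:3,:3]@[(u-c["cx"])/c["fx"],(v-c["cy"])/c["fy"],1]
    return T[:3,3]+d*(h-T[2,3])/d[2]
def rect(P,m,name):
    p=P[m];(c,s,a)=cv2.minAreaRect((p[:,:2]*1000).astype(np.float32))
    print(name,len(p),"c",np.round(c,1),"size",np.round(s,1),"ang",round(a,2),"z",np.round(np.percentile(p[:,2],[5,50,95]),4))
E
python3 - <<'E'
import numpy as np
from h import *
c=dict(np.load("top0.npz"));P=world(c);z=P[...,2]
def box(u0,v0,u1,v1):
    m=np.zeros((480,640),bool);m[v0:v1,u0:u1]=1;return m
rect(P,box(445,165,505,215)&(z>.035)&(z<.06),"block")
rect(P,box(410,235,500,300)&(z>.012)&(z<.04),"flat")
rect(P,box(190,180,385,275)&(z>.009),"track")
rect(P,box(190,180,385,275)&(z>.021)&(z<.031),"rails")
rect(P,box(285,195,322,258)&(z>.036),"roller")
rect(P,box(190,180,240,275)&(z>.033),"stop")
print("bench",np.median(z[box(380,190,420,260)]))
for h,pts in((.026,[(370,201),(369,262)]),(.038,[(203,194),(200,257),(227,200),(224,251)])):
    for u,v in pts: print(u,v,ray(c,u,v,h).round(4))
E
python3 - <<'E'
import cv2
i=cv2.imread("pics/top0.png")[165:295,190:510];cv2.imwrite("pics/crop0.png",cv2.resize(i,None,fx=2.5,fy=2.5,interpolation=2))
E
```

```text
block 790 c [ 578.3 -288.6] size [45.4 72.6] ang 13.87 z [0.0407 0.0444 0.0478]
flat 1758 c [ 398.6 -254.4] size [108.  138.6] ang 7.0 z [0.018  0.0217 0.0251]
track 10030 c [489.1 105.6] size [351.4 168. ] ang 86.22 z [0.0117 0.0173 0.0414]
rails 2656 c [509.8 104.3] size [351.3 126.3] ang 86.22 z [0.022  0.0256 0.0291]
roller 598 c [465.7  48.4] size [181.1  64.3] ang 24.56 z [0.0376 0.0433 0.048 ]
stop 290 c [446.7 148.3] size [337.4  85.6] ang 59.07 z [0.0342 0.0378 1.1323]
bench -0.00041390143310127137
370 201 [ 0.5569 -0.0745  0.026 ]
369 262 [ 0.431  -0.0698  0.026 ]
203 194 [0.5757 0.2704 0.038 ]
200 257 [0.4456 0.2752 0.038 ]
227 200 [0.5623 0.2204 0.038 ]
224 251 [0.4572 0.226  0.038 ]
```

View pics/crop0.png

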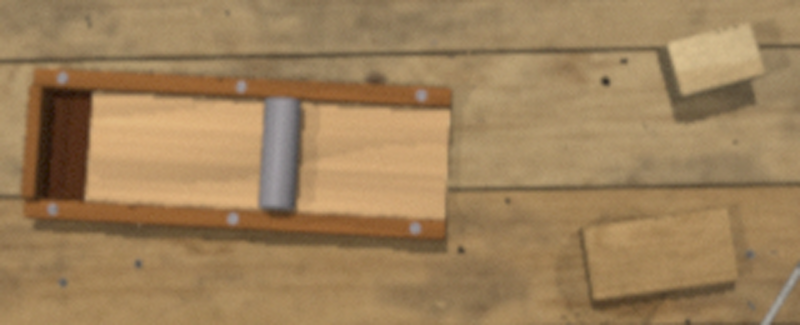

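The crop confirms it: the rails run from crop (35,68)/(25,217) to (450,88)/(445,238), and the block's size and height match its description. The track rises about 3.7° in x. Next I check the heights along the travel path and refine the roller and flat offcut.

```bash
cat >> h.py <<'E'
from scipy.spatial.transform import Rotation as R
def plan(s,pos,yaw,frm=None):
    """tool-axes shift and rotvec from measured pose to (pos, roll 180, pitch 0, yaw)"""
    A=R.from_euler("xyz",s["eef_rot"],degrees=True) if frm is None else frm
    B=R.from_euler("xyz",[180,0,yaw],degrees=True)
    print("d",A.inv().apply(np.array(pos)-s["tcp_pos"]).round(4),"rv",(A.inv()*B).as_rotvec(degrees=True).round(2))
E
python3 - <<'E'
import numpy as np
from h import *
from plant import r, eyes
c=dict(np.load("top0.npz"));P=world(c);x,y,z=[P[...,i] for i in range(3)]
for x0,x1,y0,y1 in((.15,.3,-.65,-.4),(.3,.45,-.65,-.4),(.45,.65,-.65,-.4),(.65,.8,-.65,-.4),(.45,.7,-.4,-.1),(.65,.8,-.1,.3)):
    m=(x>x0)&(x<x1)&(y>y0)&(y<y1)&(z<.8);print(x0,x1,y0,y1,z[m].max().round(3))
t=np.array([.0645,.998]);n=np.array([.998,-.0645])
a=(P[...,:2]-[.5185,.247])@t;b=(P[...,:2]-[.5185,.247])@n
m=(abs(b)<.04)&(a>-.3)&(a<-.03)&(z>.028)&(z<.06);print("roller a",np.percentile(a[m],[2,50,98]),m.sum(),z[m].max())
m=(abs(b)<.04)&(a>-.04)&(a<.06)
for k in np.arange(-.04,.05,.004):
    q=m&(a>k)&(a<k+.004)
    if q.any(): print(k.round(3),np.median(z[q]).round(4),end="; ")
print()
# lane edges from height, across b
for k in np.arange(-.072,.072,.004):
    q=(b>k)&(b<k+.004)&(a>-.3)&(a<-.04); print(k.round(3),np.median(z[q]).round(3),end="; ")
print()
# open end
for k in np.arange(-.34,-.30,.004):
    q=(abs(b)<.04)&(a>k)&(a<k+.004); print(k.round(3),np.median(z[q]).round(3),end="; ")
s=r.get_state();plan(s,[.578,-.289,.30],-76.13);plan(s,[s["tcp_pos"][0],s["tcp_pos"][1],.30],-76.13)
E
```

```text
0.15 0.3 -0.65 -0.4 0.208
0.3 0.45 -0.65 -0.4 0.21
0.45 0.65 -0.65 -0.4 0.18
0.65 0.8 -0.65 -0.4 0.329
0.45 0.7 -0.4 -0.1 0.528
0.65 0.8 -0.1 0.3 0.543
roller a [-0.19393533 -0.18046025 -0.16545665] 565 0.05081344482649275
-0.04 0.0163; -0.036 0.0154; -0.032 0.016; -0.028 0.0162; -0.024 0.0158; -0.02 0.0147; -0.016 0.0095; -0.012 0.0093; -0.008 0.0097; -0.004 0.0099; -0.0 0.01; 0.004 0.0096; 0.008 0.0093; 0.012 0.0096; 0.016 0.0194; 0.02 0.0377; 0.024 0.0382; 0.028 0.0372; 0.032 0.0315; 0.04 -0.0002; 0.044 -0.0004; 0.048 -0.0001; 
-0.072 0.0; -0.068 0.0; -0.064 0.023; -0.06 0.026; -0.056 0.026; -0.052 0.026; -0.048 0.019; -0.044 0.016; -0.04 0.016; -0.036 0.016; -0.032 0.016; -0.028 0.016; -0.024 0.016; -0.02 0.016; -0.016 0.016; -0.012 0.016; -0.008 0.016; -0.004 0.016; 0.0 0.016; 0.004 0.016; 0.008 0.016; 0.012 0.016; 0.016 0.016; 0.02 0.016; 0.024 0.016; 0.028 0.016; 0.032 0.016; 0.036 0.016; 0.04 0.016; 0.044 0.017; 0.048 0.026; 0.052 0.026; 0.056 0.026; 0.06 0.025; 0.064 0.001; 0.068 -0.001; 
-0.34 -0.001; -0.336 -0.001; -0.332 -0.0; -0.328 -0.001; -0.324 -0.0; -0.32 0.015; -0.316 0.016; -0.312 0.015; -0.308 0.015; -0.304 0.016; -0.3 0.016; d [-0.4805  0.2426 -0.074 ] rv [ 7.000e-02  6.000e-02 -8.847e+01]
d [ 0.      0.0001 -0.0743] rv [ 7.000e-02  6.000e-02 -8.847e+01]
```

The frame checks out: floor 16 mm, pocket 10 mm, stop 38 mm, step and stop face at the right x, with the roller about 180 mm before the seat. The vise is about 0.21 m tall, so I lift first and then travel.

```bash
python3 drive.py '[[[0, 0, -0.035], [0, 0, 0]], [[0, 0, -0.075], [0, 0, 0]], [[-0.03, 0.015, -0.08], [0, 0, -5]], [[-0.065, 0.033, -0.08], [0, 0, -11]], [[-0.1, 0.05, -0.08], [0, 0, -17]], [[-0.135, 0.068, -0.08], [0, 0, -23]], [[-0.17, 0.086, -0.08], [0, 0, -29]], [[-0.205, 0.104, -0.08], [0, 0, -35]], [[-0.24, 0.121, -0.08], [0, 0, -41]], [[-0.275, 0.139, -0.08], [0, 0, -47]], [[-0.31, 0.156, -0.08], [0, 0, -53]], [[-0.34, 0.172, -0.08], [0, 0, -59]]]' 0.088 30
python3 - <<'E'
from h import *
from plant import r, eyes
plan(r.get_state(),[.578,-.289,.13],-76.13)
E
```

```text
time_s: 1.1
tcp_pos: [0.4628, -0.3927, 0.3063]
eef_rot: [180.0, 0.0, -105.3]
contact_force: [-0.1, 0.1, -0.0]
gripper_width: 0.0875
gripper_force: 0.0
d [-0.1303 -0.0839  0.1763] rv [ 1.000e-02  2.000e-02 -2.914e+01]
```

```bash
python3 drive.py '[[[-0.02, -0.013, 0.02], [0, 0, -5]], [[-0.04, -0.026, 0.045], [0, 0, -10]], [[-0.06, -0.039, 0.07], [0, 0, -15]], [[-0.08, -0.052, 0.095], [0, 0, -20]], [[-0.1, -0.065, 0.12], [0, 0, -25]], [[-0.12, -0.078, 0.15], [0, 0, -29.1]], [[-0.13, -0.084, 0.17], [0, 0, -29.1]], [[-0.1303, -0.0839, 0.176], [0, 0, -29.1]], [[-0.1303, -0.0839, 0.176], [0, 0, -29.1]]]'
python3 - <<'E'
from h import *
from plant import r, eyes
s=r.get_state();print(s["tcp_pos"],s["eef_rot"]);plan(s,[.578,-.2885,.012],-76.13)
c=eyes.capture("side");cv2.imwrite("pics/s1.png",cv2.resize(c["frame"][130:310,240:480,::-1],None,fx=2.5,fy=2.5))
E
```

```text
time_s: 1.85
tcp_pos: [0.576, -0.2907, 0.1279]
eef_rot: [179.7, 0.1, -76.5]
contact_force: [-0.3, -0.6, -0.6]
gripper_width: 0.0878
gripper_force: 0.0
[ 0.57603537 -0.29074965  0.12786994] [ 1.79747287e+02  1.30151676e-01 -7.64592663e+01]
d [-0.0015 -0.0029  0.1159] rv [ 0.25  0.13 -0.33]
```

View pics/s1.png

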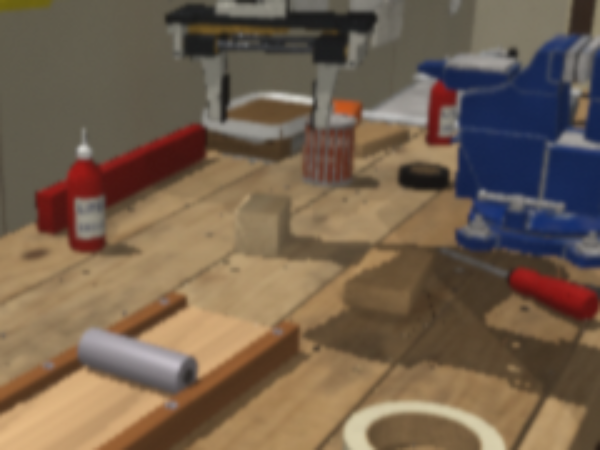

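The open gripper sits over the block at (265,222), with the fingers straddling it at (215,95) and (325,95). I descend in two stages.

```bash
python3 drive.py '[[[0, 0, 0.015], [0, 0, 0]], [[0, 0, 0.035], [0, 0, 0]], [[0, 0, 0.055], [0, 0, 0]], [[0, 0, 0.075], [0, 0, 0]], [[0, 0, 0.09], [0, 0, 0]], [[0, 0, 0.1], [0, 0, 0]], [[0, 0, 0.105], [0, 0, 0]], [[0, 0, 0.105], [0, 0, 0]], [[0, 0, 0.105], [0, 0, 0]]]'
python3 - <<'E'
from h import *
from plant import r, eyes
s=r.get_state();print(s["tcp_pos"],s["eef_rot"]);plan(s,[.578,-.2885,.012],-76.13)
E
```

```text
time_s: 2.65
tcp_pos: [0.5777, -0.2922, 0.0267]
eef_rot: [-179.9, -0.0, -76.5]
contact_force: [0.4, -0.3, 1.3]
gripper_width: 0.0876
gripper_force: 0.0
[ 0.5777349  -0.29221241  0.02672221] [-1.79932789e+02 -4.63608820e-02 -7.65104979e+01]
d [-0.0036 -0.0011  0.0147] rv [-0.07 -0.05 -0.38]
```

```bash
python3 drive.py '[[[-0.0036, -0.001, 0.008], [0, 0, -0.4]], [[-0.0036, -0.001, 0.0147], [0, 0, -0.4]], [[-0.0036, -0.001, 0.0147], [0, 0, -0.4]], [[-0.0036, -0.001, 0.0147], [0, 0, -0.4]]]'
python3 drive.py '[[[0, 0, 0], [0, 0, 0]], [[0, 0, 0], [0, 0, 0]], [[0, 0, 0], [0, 0, 0]], [[0, 0, 0], [0, 0, 0]], [[0, 0, 0], [0, 0, 0]], [[0, 0, 0], [0, 0, 0]], [[0, 0, 0], [0, 0, 0]], [[0, 0, 0], [0, 0, 0]], [[0, 0, 0], [0, 0, 0]], [[0, 0, 0], [0, 0, 0]]]' 0.03 30
```

```text
time_s: 2.98
tcp_pos: [0.577, -0.2877, 0.0105]
eef_rot: [180.0, 0.0, -76.1]
contact_force: [-1.3, 0.5, 1.2]
gripper_width: 0.0876
gripper_force: 0.0
time_s: 3.82
tcp_pos: [0.5773, -0.288, 0.0109]
eef_rot: [-180.0, -0.0, -76.1]
contact_force: [-1.1, -0.3, -0.1]
gripper_width: 0.0447
gripper_force: 30.0
```

```bash
python3 drive.py '[[[0, 0, -0.01], [0, 0, 0]], [[0, 0, -0.03], [0, 0, 0]], [[0, 0, -0.06], [0, 0, 0]], [[0, 0, -0.085], [0, 0, 0]], [[0, 0, -0.095], [0, 0, 0]], [[0, 0, -0.095], [0, 0, 0]]]'
python3 - <<'E'
from h import *
from plant import r, eyes
s=r.get_state();print(s["tcp_pos"],s["eef_rot"],s["gripper_width"],s["contact_force"]);plan(s,[.5017,-.0125,.105],-93.7)
E
```

```text
time_s: 4.32
tcp_pos: [0.5792, -0.2885, 0.1098]
eef_rot: [-179.7, -0.2, -76.1]
contact_force: [0.1, -0.7, -0.3]
gripper_width: 0.045
gripper_force: 30.0
[ 0.57919404 -0.28847585  0.10984785] [-1.79704029e+02 -1.63484732e-01 -7.60740240e+01] 0.04501119418983378 [ 0.08442198 -0.71317934 -0.28373511]
d [-0.2865  0.0088  0.004 ] rv [-0.32 -0.12 17.63]
```

```bash
python3 drive.py '[[[-0.015, 0, 0], [0, 0, 1]], [[-0.045, 0.001, 0], [0, 0, 3]], [[-0.08, 0.002, 0], [0, 0, 5]], [[-0.115, 0.003, 0], [0, 0, 7]], [[-0.15, 0.005, 0], [0, 0, 9]], [[-0.185, 0.006, 0], [0, 0, 11.5]], [[-0.22, 0.007, 0], [0, 0, 14]], [[-0.25, 0.008, 0], [0, 0, 16]], [[-0.275, 0.009, 0], [0, 0, 17.6]], [[-0.2865, 0.009, 0], [0, 0, 17.6]], [[-0.2865, 0.009, 0], [0, 0, 17.6]], [[-0.2865, 0.009, 0], [0, 0, 17.6]]]'
python3 - <<'E'
from h import *
from plant import r, eyes
s=r.get_state();print(s["tcp_pos"],s["eef_rot"]);plan(s,[.5017,-.0125,.0315],-93.7)
c=eyes.capture("top");P=world(c);z=P[...,2]
t=np.array([.0645,.998]);n=np.array([.998,-.0645]);d=P[...,:2]-[.5185,.247];a=d@t;b=d@n
m=(abs(b)<.04)&(a>-.2)&(a<-.03)&(z>.028)&(z<.05);print("roller",np.percentile(a[m],[2,50,98]))
cv2.imwrite("pics/t2.png",c["frame"][150:300,180:500,::-1])
c=eyes.capture("side");cv2.imwrite("pics/s2.png",cv2.resize(c["frame"][130:370,160:480,::-1],None,fx=2,fy=2))
E
```

```text
time_s: 5.32
tcp_pos: [0.4995, -0.0117, 0.1055]
eef_rot: [180.0, -0.0, -93.6]
contact_force: [0.3, -0.4, -0.6]
gripper_width: 0.0452
gripper_force: 30.0
[ 0.4995092  -0.01171319  0.10554823] [ 1.79965005e+02 -1.13100253e-02 -9.35729747e+01]
d [ 0.0006 -0.0023  0.074 ] rv [ 0.03 -0.01  0.13]Traceback (most recent call last):
  File "<stdin>", line 6, in <module>
    return _quantile_unchecked(
        a, q, axis, out, overwrite_input, method, keepdims, weights)
    return _ureduce(a,
                    func=_quantile_ureduce_func,
    ...<5 lines>...
                    overwrite_input=overwrite_input,
                    method=method)
    r = func(a, **kwargs)
    result = _quantile(arr,
                       quantiles=q,
    ...<2 lines>...
                       out=out,
                       weights=wgt)
    slices_having_nans = np.isnan(arr[-1, ...])
                                  ~~~^^^^^^^^^
IndexError: index -1 is out of bounds for axis 0 with size 0
```

The arm hides the roller from the top camera, so I use the side view.

```bash
python3 - <<'E'
from h import *
from plant import r, eyes
c=eyes.capture("side");cv2.imwrite("pics/s2.png",cv2.resize(c["frame"][130:370,160:480,::-1],None,fx=2,fy=2))
P=world(c);z=P[...,2]
t=np.array([.0645,.998]);n=np.array([.998,-.0645]);d=P[...,:2]-[.5185,.247];a=d@t;b=d@n
m=(abs(b)<.04)&(a>-.25)&(a<-.03)&(z>.028)&(z<.05);print("roller",m.sum(),np.percentile(a[m],[2,50,98]) if m.any() else "")
m=(abs(b)<.022)&(a>-.32)&(a<-.2)&(z>.085)&(z<.15);print("block",m.sum(),a[m].min() if m.any() else "",np.percentile(a[m],[2,50,98]) if m.any() else "",np.percentile(z[m],[1,50,99]))
E
```

```text
roller 504 [-0.18244769 -0.16793547 -0.1634274 ]
block 625 -0.29432733825844215 [-0.28611151 -0.2265512  -0.22365747] [0.09652043 0.13024317 0.14806759]
```

View pics/s2.png

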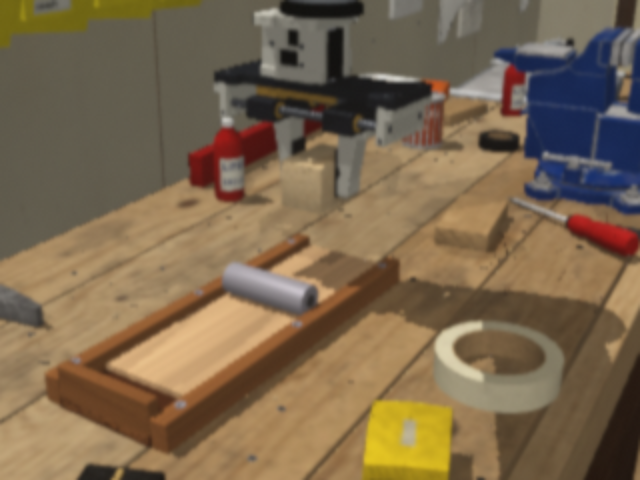

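The side view shows the block held level at (308,182) above the open end, behind the undisturbed roller at (270,285). I lower it into the lane.

```bash
python3 drive.py '[[[0, -0.002, 0.015], [0, 0, 0]], [[0, -0.002, 0.035], [0, 0, 0]], [[0, -0.002, 0.052], [0, 0, 0]], [[0, -0.002, 0.064], [0, 0, 0]], [[0, -0.002, 0.07], [0, 0, 0]], [[0, -0.002, 0.072], [0, 0, 0]], [[0, -0.002, 0.072], [0, 0, 0]], [[0, -0.002, 0.072], [0, 0, 0]]]'
python3 - <<'E'
from h import *
from plant import r, eyes
s=r.get_state();print(s["tcp_pos"],s["eef_rot"],s["contact_force"])
t=np.array([.0645,.998]);e=np.array([.5185,.247])
for a in(-.26,-.225,-.05): p=e+a*t;plan(s,[p[0],p[1],.0315],-93.7)
E
```

```text
time_s: 6.08
tcp_pos: [0.5023, -0.0124, 0.0343]
eef_rot: [-180.0, 0.0, -93.7]
contact_force: [0.4, 0.3, -0.5]
gripper_width: 0.0449
gripper_force: 30.0
[ 0.50227185 -0.01240497  0.03432817] [-1.79964409e+02  6.82463428e-03 -9.37207557e+01] [ 0.39747615  0.29231956 -0.47503565]
d [0.0001 0.0005 0.0028] rv [-0.04  0.01 -0.02]
d [-0.0349  0.0006  0.0028] rv [-0.04  0.01 -0.02]
d [-0.2099  0.0006  0.0029] rv [-0.04  0.01 -0.02]
```

```bash
python3 drive.py '[[[0, 0, 0.0025], [0, 0, 0]], [[-0.003, 0, 0.0025], [0, 0, 0]], [[-0.008, 0, 0.0025], [0, 0, 0]], [[-0.013, 0, 0.0025], [0, 0, 0]], [[-0.017, 0, 0.0025], [0, 0, 0]], [[-0.02, 0, 0.0025], [0, 0, 0]], [[-0.023, 0, 0.0025], [0, 0, 0]], [[-0.026, 0, 0.0025], [0, 0, 0]], [[-0.029, 0, 0.0025], [0, 0, 0]], [[-0.032, 0, 0.0025], [0, 0, 0]], [[-0.035, 0, 0.0025], [0, 0, 0]], [[-0.038, 0, 0.0025], [0, 0, 0]]]'
python3 drive.py '[[[-0.003, 0, 0], [0, 0, 0]], [[-0.006, 0, 0], [0, 0, 0]], [[-0.009, 0, 0], [0, 0, 0]], [[-0.012, 0, 0], [0, 0, 0]], [[-0.015, 0, 0], [0, 0, 0]], [[-0.018, 0, 0], [0, 0, 0]], [[-0.021, 0, 0], [0, 0, 0]], [[-0.024, 0, 0], [0, 0, 0]], [[-0.027, 0, 0], [0, 0, 0]], [[-0.03, 0, 0], [0, 0, 0]], [[-0.033, 0, 0], [0, 0, 0]], [[-0.036, 0, 0], [0, 0, 0]]]'
python3 - <<'E'
from h import *
from plant import r, eyes
s=r.get_state();print(s["tcp_pos"],s["eef_rot"],s["contact_force"])
t=np.array([.0645,.998]);e=np.array([.5185,.247]);p=e-.05*t;plan(s,[p[0],p[1],.0315],-93.7)
c=eyes.capture("side");cv2.imwrite("pics/s3.png",cv2.resize(c["frame"][130:370,160:480,::-1],None,fx=2,fy=2))
P=world(c);z=P[...,2];d=P[...,:2]-e;a=d@t;b=d@np.array([.998,-.0645])
m=(abs(b)<.04)&(a>-.17)&(a<-.03)&(z>.022)&(z<.05);print("roller front",m.sum(),np.percentile(a[m],[2,50,98]))
E
```

```text
time_s: 7.08
tcp_pos: [0.5042, 0.0261, 0.0314]
eef_rot: [180.0, -0.0, -93.7]
contact_force: [0.1, -0.5, -0.2]
gripper_width: 0.0449
gripper_force: 30.0
time_s: 8.08
tcp_pos: [0.5066, 0.062, 0.0314]
eef_rot: [-180.0, 0.0, -93.7]
contact_force: [-0.7, -0.2, -0.6]
gripper_width: 0.0447
gripper_force: 30.0
[0.50656166 0.06201796 0.0313711 ] [-1.79998966e+02  1.63949969e-03 -9.37014294e+01] [-0.70752525 -0.16190196 -0.59137257]
d [-1.354e-01  0.000e+00 -1.000e-04] rv [-0.  0. -0.]
roller front 784 [-0.16495705 -0.12630869 -0.12047384]
```

View pics/s3.png

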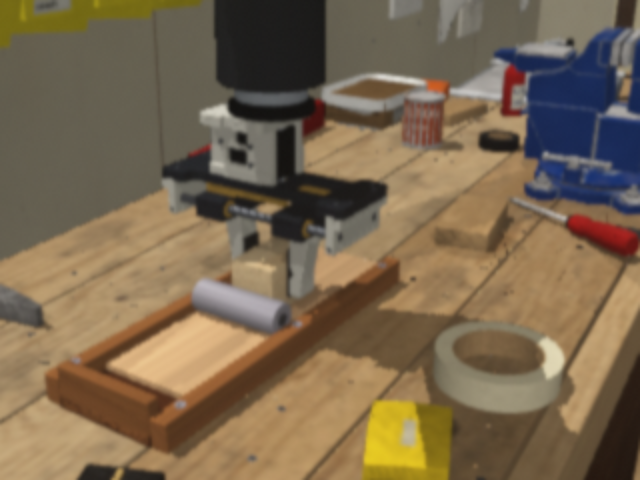

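The block face is against the roller at (240,305), which is straight across the lane. I continue at the same slow speed.

```bash
python3 drive.py '[[[-0.003, 0, 0], [0, 0, 0]], [[-0.006, 0, 0], [0, 0, 0]], [[-0.009, 0, 0], [0, 0, 0]], [[-0.012, 0, 0], [0, 0, 0]], [[-0.015, 0, 0], [0, 0, 0]], [[-0.018, 0, 0], [0, 0, 0]], [[-0.021, 0, 0], [0, 0, 0]], [[-0.024, 0, 0], [0, 0, 0]], [[-0.027, 0, 0], [0, 0, 0]], [[-0.03, 0, 0], [0, 0, 0]], [[-0.033, 0, 0], [0, 0, 0]], [[-0.036, 0, 0], [0, 0, 0]]]'
python3 drive.py '[[[-0.003, 0, 0], [0, 0, 0]], [[-0.006, 0, 0], [0, 0, 0]], [[-0.009, 0, 0], [0, 0, 0]], [[-0.012, 0, 0], [0, 0, 0]], [[-0.015, 0, 0], [0, 0, 0]], [[-0.018, 0, 0], [0, 0, 0]], [[-0.021, 0, 0], [0, 0, 0]], [[-0.024, 0, 0], [0, 0, 0]], [[-0.027, 0, 0], [0, 0, 0]], [[-0.03, 0, 0], [0, 0, 0]], [[-0.033, 0, 0], [0, 0, 0]], [[-0.036, 0, 0], [0, 0, 0]]]'
python3 drive.py '[[[-0.003, 0, 0], [0, 0, 0]], [[-0.006, 0, 0], [0, 0, 0]], [[-0.009, 0, 0], [0, 0, 0]], [[-0.012, 0, 0], [0, 0, 0]], [[-0.015, 0, 0], [0, 0, 0]], [[-0.018, 0, 0], [0, 0, 0]], [[-0.021, 0, 0], [0, 0, 0]], [[-0.024, 0, 0], [0, 0, 0]], [[-0.027, 0, 0], [0, 0, 0]], [[-0.03, 0, 0], [0, 0, 0]], [[-0.033, 0, 0], [0, 0, 0]], [[-0.036, 0, 0], [0, 0, 0]]]'
python3 drive.py '[[[-0.003, 0, 0], [0, 0, 0]], [[-0.006, 0, 0], [0, 0, 0]], [[-0.009, 0, 0], [0, 0, 0]], [[-0.012, 0, 0], [0, 0, 0]], [[-0.015, 0, 0], [0, 0, 0]], [[-0.018, 0, 0], [0, 0, 0]], [[-0.021, 0, 0], [0, 0, 0]], [[-0.024, 0, 0], [0, 0, 0]], [[-0.0265, 0, 0], [0, 0, 0]], [[-0.0265, 0, 0], [0, 0, 0]], [[-0.0265, 0, 0], [0, 0, 0]], [[-0.0265, 0, 0], [0, 0, 0]]]'
python3 - <<'E'
from h import *
from plant import r, eyes
s=r.get_state();print(s["tcp_pos"],s["eef_rot"],s["contact_force"])
t=np.array([.0645,.998]);e=np.array([.5185,.247]);p=e-.05*t;plan(s,[p[0],p[1],.0315],-93.7)
c=eyes.capture("side");cv2.imwrite("pics/s4.png",cv2.resize(c["frame"][130:370,160:480,::-1],None,fx=2,fy=2))
P=world(c);z=P[...,2];d=P[...,:2]-e;a=d@t;b=d@np.array([.998,-.0645])
m=(abs(b)<.04)&(a>-.02)&(a<.018)&(z>.03)&(z<.05);print("roller",m.sum(),np.percentile(a[m],[2,50,98]),np.percentile(z[m],[50,95]))
E
```

```text
time_s: 9.13
tcp_pos: [0.5089, 0.0979, 0.0314]
eef_rot: [-180.0, -0.0, -93.7]
contact_force: [-0.7, -0.6, -1.3]
gripper_width: 0.0447
gripper_force: 30.0
time_s: 10.13
tcp_pos: [0.5112, 0.1339, 0.0314]
eef_rot: [180.0, 0.0, -93.7]
contact_force: [-0.1, -0.1, -0.6]
gripper_width: 0.0445
gripper_force: 30.0
time_s: 11.13
tcp_pos: [0.5135, 0.1698, 0.0314]
eef_rot: [-180.0, 0.0, -93.7]
contact_force: [-0.1, -0.3, -1.2]
gripper_width: 0.0452
gripper_force: 30.0
time_s: 12.13
tcp_pos: [0.5151, 0.1959, 0.0314]
eef_rot: [180.0, -0.0, -93.7]
contact_force: [-0.7, -0.4, -0.6]
gripper_width: 0.0447
gripper_force: 30.0
[0.51513752 0.19586283 0.03135691] [ 1.79994670e+02 -3.49757154e-03 -9.36973709e+01] [-0.73097704 -0.43597819 -0.59388618]
d [-0.0012 -0.0001 -0.0001] rv [ 0.01 -0.    0.  ]
roller 696 [-0.01837034  0.00436314  0.01587119] [0.03872327 0.04731801]
```

View pics/s4.png

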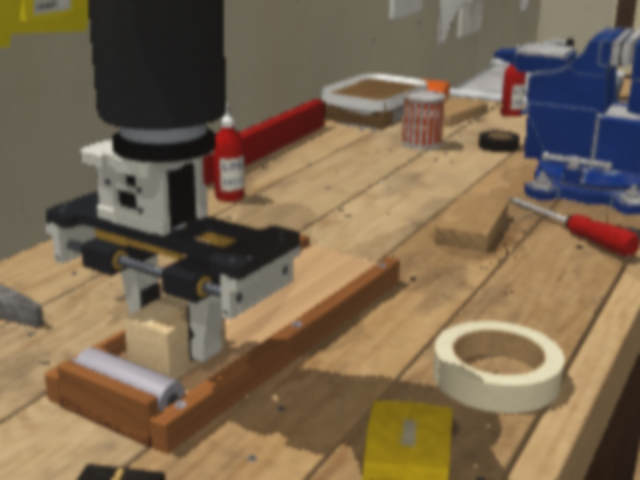

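The roller lies in the pocket against the stop at (130,375), below the stop's top. I back away, lift, and carry the block to clear bench at (0.56, -0.20).

```bash
python3 drive.py '[[[0.004, 0, 0], [0, 0, 0]], [[0.012, 0, 0], [0, 0, 0]], [[0.025, 0, 0], [0, 0, 0]], [[0.04, 0, -0.005], [0, 0, 0]], [[0.05, 0, -0.02], [0, 0, 0]], [[0.055, 0, -0.045], [0, 0, 0]], [[0.06, 0, -0.07], [0, 0, 0]], [[0.08, 0, -0.08], [0, 0, 0]], [[0.11, 0, -0.08], [0, 0, 0]], [[0.14, 0, -0.08], [0, 0, 0]], [[0.17, 0, -0.08], [0, 0, 0]], [[0.2, 0, -0.08], [0, 0, 0]]]'
python3 - <<'E'
from h import *
from plant import r, eyes
s=r.get_state();print(s["tcp_pos"],s["contact_force"]);plan(s,[.56,-.20,.1],-93.7)
E
```

```text
time_s: 13.18
tcp_pos: [0.5013, -0.0062, 0.1119]
eef_rot: [-180.0, 0.0, -93.7]
contact_force: [0.5, -0.2, -1.4]
gripper_width: 0.0448
gripper_force: 30.0
[ 0.50127634 -0.00622539  0.11194088] [ 0.45115269 -0.15642429 -1.37525897]
d [ 0.1896 -0.0712  0.0119] rv [-0.03  0.02 -0.03]
```

```bash
python3 drive.py '[[[0.03, -0.01, 0], [0, 0, 0]], [[0.06, -0.022, 0], [0, 0, 0]], [[0.09, -0.034, 0], [0, 0, 0]], [[0.12, -0.045, 0], [0, 0, 0]], [[0.15, -0.056, 0], [0, 0, 0]], [[0.175, -0.066, 0.01], [0, 0, 0]], [[0.187, -0.071, 0.03], [0, 0, 0]], [[0.19, -0.071, 0.055], [0, 0, 0]], [[0.19, -0.071, 0.075], [0, 0, 0]], [[0.19, -0.071, 0.085], [0, 0, 0]], [[0.19, -0.071, 0.088], [0, 0, 0]], [[0.19, -0.071, 0.088], [0, 0, 0]]]'
python3 drive.py '[[[0, 0, 0], [0, 0, 0]], [[0, 0, 0], [0, 0, 0]]]'
python3 - <<'E'
from plant import r, eyes
s=r.get_state();print(s["tcp_pos"],s["eef_rot"],s["contact_force"])
E
```

```text
time_s: 14.18
tcp_pos: [0.5602, -0.1983, 0.0232]
eef_rot: [179.9, -0.0, -93.7]
contact_force: [0.2, 0.5, -1.2]
gripper_width: 0.0448
gripper_force: 30.0
time_s: 14.35
tcp_pos: [0.5619, -0.1978, 0.0249]
eef_rot: [-179.9, -0.0, -93.7]
contact_force: [-0.4, 0.3, -0.2]
gripper_width: 0.0446
gripper_force: 30.0
[ 0.56185994 -0.19781826  0.02488437] [-1.79865951e+02 -5.06579334e-03 -9.36657831e+01] [-0.40920086  0.31305724 -0.1593647 ]
```

```bash
python3 drive.py '[[[0, 0, 0.004], [0, 0, 0]], [[0, 0, 0.008], [0, 0, 0]], [[0, 0, 0.011], [0, 0, 0]], [[0, 0, 0.0125], [0, 0, 0]], [[0, 0, 0.0135], [0, 0, 0]], [[0, 0, 0.0135], [0, 0, 0]], [[0, 0, 0.0135], [0, 0, 0]]]'
```

```text
time_s: 14.93
tcp_pos: [0.5608, -0.1977, 0.0109]
eef_rot: [180.0, -0.0, -93.7]
contact_force: [-4.9, 2.7, 10.9]
gripper_width: 0.0449
gripper_force: 30.0
```

On the bench with 11 N of light contact. I release the block and retreat straight up.

```bash
python3 drive.py '[[[0, 0, -0.0005], [0, 0, 0]], [[0, 0, -0.0005], [0, 0, 0]], [[0, 0, -0.0005], [0, 0, 0]], [[0, 0, -0.0005], [0, 0, 0]], [[0, 0, -0.0005], [0, 0, 0]], [[0, 0, -0.0005], [0, 0, 0]], [[0, 0, -0.0005], [0, 0, 0]], [[0, 0, -0.0005], [0, 0, 0]], [[0, 0, -0.0005], [0, 0, 0]], [[0, 0, -0.0005], [0, 0, 0]]]' 0.088
python3 drive.py '[[[0, 0, -0.005], [0, 0, 0]], [[0, 0, -0.02], [0, 0, 0]], [[0, 0, -0.045], [0, 0, 0]], [[0, 0, -0.075], [0, 0, 0]], [[0, 0, -0.105], [0, 0, 0]], [[0, 0, -0.135], [0, 0, 0]], [[0, 0, -0.16], [0, 0, 0]], [[0, 0, -0.18], [0, 0, 0]], [[0, 0, -0.19], [0, 0, 0]], [[0, 0, -0.19], [0, 0, 0]], [[0, 0, -0.19], [0, 0, 0]], [[0, 0, -0.19], [0, 0, 0]]]'
python3 - <<'E'
from h import *
from plant import r, eyes
c=eyes.capture("side");cv2.imwrite("pics/s5.png",c["frame"][:,:,::-1])
t=np.array([.0645,.998]);e=np.array([.5185,.247])
c=eyes.capture("top");P=world(c);z=P[...,2];d=P[...,:2]-e;a=d@t;b=d@np.array([.998,-.0645])
m=(abs(b)<.04)&(a>-.025)&(a<.018)&(z>.025)&(z<.05);print("roller",m.sum(),m.any() and np.percentile(a[m],[2,50,98]),m.any() and np.percentile(z[m],[50,95]))
m=(P[...,0]>.34)&(P[...,0]<.46)&(P[...,1]<-.18)&(P[...,1]>-.33)&(z>.015)&(z<.03);rect(P,m,"flat")
print(r.get_state()["gripper_width"])
E
```

```text
time_s: 15.77
tcp_pos: [0.5609, -0.1978, 0.0103]
eef_rot: [180.0, 0.0, -93.7]
contact_force: [0.0, 0.3, -0.4]
gripper_width: 0.0877
gripper_force: 0.0
time_s: 16.77
tcp_pos: [0.56, -0.1976, 0.1988]
eef_rot: [179.9, 0.0, -93.7]
contact_force: [-0.4, -0.2, -1.4]
gripper_width: 0.0874
gripper_force: 0.0
roller 543 [-0.01049183  0.00071543  0.01629675] [0.03705864 0.04184978]
flat 1740 c [ 393.  -251.9] size [118.4 132.3] ang 6.93 z [0.0181 0.0217 0.0252]
0.08752747841400839
```

View pics/s5.png

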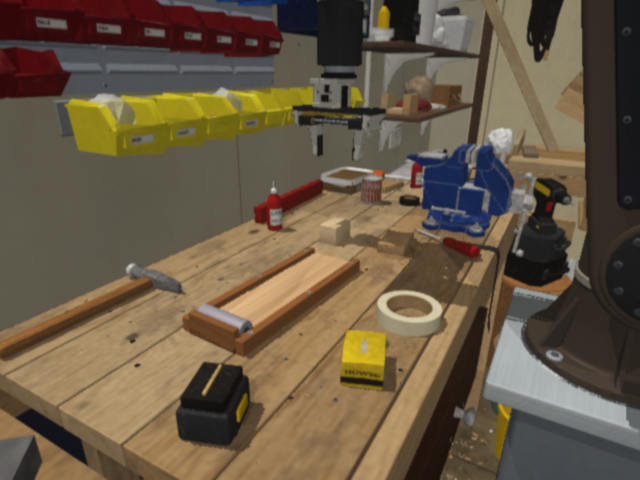

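The picture shows the roller seated at (225,318), the block flat and released at (335,231), clear of the track, and the flat offcut still at (395,242). The gripper is up and clear of everything.

```bash
python3 -c "
from plant import r, eyes
print(r.close_job())"
```

```text
the job is handed in; nothing more can be done
None
```

The job is handed in at about 17 s: the roller was pushed into its seat with the block, the block was set down flat clear of the track and released, and the flat offcut was left where it lay.

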